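# Hang the chipping hammer back in its spring clip on the welding-bench rack

## Task

Take the chipping hammer out of its tube stand and hang it upright in the one free spring clip of the tool rack, head along the rail: push its steel neck straight in, firmly enough to spring the jaws but never leaning hard on the clip, until they close behind it and it stops home against the back, lower it until the head sits on the clip, then let go without dropping it. Do not knock or shift the tools hanging beside it or the things on the bench.

Things in the scene. Friction and masses are not known exactly. Their poses are not given: they have to be found in the camera images.
- hammer_head (a point): Chipping hammer, about 0.45 kg, standing loose and head-up in the tube stand. Point: centre of its steel eye block, 26 (x) x 34 (y) x 36 (z) mm; grip the faces 26 mm apart, fingertips above the block's underside (18 mm below the point). z up along the handle, y along the head (blade to +y, point to -y, each reaching 70 mm).
- hammer_neck (a point): Point on the hammer's axis, in the middle of its neck: round steel, 22 mm diameter, from 18 to 72 mm below the eye block's centre (this point is 41 mm below it). Under the neck a rubber grip, 30 mm diameter, ends 188 mm below the block's centre. Axes as the hammer's.
- stand: Hammer stand: upright square steel tube, 44 mm outside, 38 mm inside, on a 110 x 110 x 8 mm plate; origin under the centre of the plate; the tube's rim is 98 mm above it. Fixed.
- rack: Tool rack: open flat steel bar (rail), 560 mm long (y), 6 mm thick, 160 to 200 mm above the bench, on two posts at y = +-262 mm. Origin on the bench under the middle of the rail's front face; front faces -x. Five clips, 110 mm apart (y = -220, -110, 0, 110, 220 mm), four holding tools, the free one always among the inner three. Fixed.
- bracket: Slotted bracket on the rail that carries the free clip. Origin on the rail's front face at mid-height; x into the rail, y along it, z up. Its slots let the clip be set in or out and up or down, and that setting is NOT measured: a neck fully home has its axis at x = -56 +- 12 mm, y = 0; the jaws' top, on which the block sits, is at z = 35 +- 8 mm. The clip is bolted rigid.
- clip_nominal (a point): Middle of the free clip's mouth at its nominal setting, at the top of the jaws: 56 mm in front of the rail (the real clip may be 12 mm nearer or farther, 8 mm higher or lower). The jaws are a spring band 20 mm tall, open to -x: lips 35 mm apart 22 mm in front of the home axis narrow to a 15.6 mm throat 9 mm in front of it. Same axes as the bracket.
- jaw_left (a joint): Left (+y) spring jaw of the free clip: 0 rad closed, grows as it spreads (some 0.15 rad as the neck passes the throat; under 0.06 once home). The neck meets the lips about 17 mm short of home, springs the jaws at 6 to 14 N some 10 to 14 mm short, then the force drops, and rises sharply at the rigid back. More than 25 N on the clip is too hard.
- jaw_right (a joint): Right (-y) spring jaw of the free clip, the same. Home, the neck has under 1 mm of play between jaws and back, and slides down through them easily.
- pein_hammer_top (a point): Ball-pein hammer hanging in another clip of the rack, head (77 mm long, 26 mm wide) pointing out from the rail. Point: on its axis, 10 mm above the top of its clip.
- cold_chisel_top (a point): Cold chisel with round rubber hand guard, 46 mm diameter, hanging in another clip. Point: on its axis, 10 mm above the top of its clip; its head ends 34 mm above the clip.
- wire_brush_top (a point): Wire brush hanging in another clip by its wooden knob, 34 mm diameter. Point: on its axis, 10 mm above the top of its clip.
- file_top (a point): File hanging in another clip by its upright wooden handle, 34 mm diameter, ending 56 mm above the clip. Point: on its axis, 10 mm above the top of its clip.
- tin: Closed tin standing on the bench, 84 mm diameter, 105 mm tall; origin under its centre.
- tape: Roll of tape lying on the bench, 104 mm diameter, 48 mm tall; origin under its centre.
- flap_disc: Flap disc lying on the bench, 114 mm diameter, 14 mm tall; origin under its centre.
- wire_spool: Spool of wire lying on the bench, 200 mm diameter, 55 mm tall; origin under its centre.
- magnet_square: L-shaped welding magnet, arms 100 and 111 mm, 16 mm tall, lying on the bench; origin under the middle of one arm.
- coupon: Welded steel test plate, 100 x 60 x 8 mm, lying on the bench; origin under its centre.
Mind the look-alikes: they are no part of the job. Leave any blue look-alike of the stand alone.

How it is judged:
On the way, in this order (a step that is already met when the one before it is completed fails the run):
1. the hammer is lifted clear of its stand (z of hammer_head in the frame of stand above 0.285 m and contact force between the fingers and hammer above 2 N), for 0.1 s.
2. the neck is pressed home against the back of the free clip, with the jaws closed behind it (x of hammer_head in the frame of bracket between -0.0705 and -0.0415 m and value of joint each of jaw_left, jaw_right below 0.09 rad and contact force between the fingers and hammer above 2 N and contact force between hammer and clip_back above 3 N), for 0.1 s.
At the end, for the whole second after the job is handed in: The hammer hangs released and at rest in the free clip: neck home (within 14.5 mm of nominal in depth, 6 mm sideways, 10 mm in height), both jaws closed behind it (under 0.06 rad), weight on the clip, upright within 0.10 rad, head along the rail within 0.15 rad (x of hammer_head in the frame of bracket between -0.0705 and -0.0415 m and y of hammer_head in the frame of bracket between -0.006 and 0.006 m and z of hammer_head in the frame of bracket between 0.043 and 0.063 m and value of joint each of jaw_left, jaw_right below 0.06 rad and angle between hammer_head's own z axis and vertical below 0.1 rad and angle between the y axis of hammer_head and the y axis of bracket, either way round below 0.15 rad and contact force between hammer and clip above 1.5 N and contact force between the fingers and hammer below 0.1 N and linear speed of hammer below 0.02 m/s and angular speed of hammer below 0.2 rad/s); the robot touches nothing.
It fails at once if the hammer is forced against the clip with more than 25 N (contact force between hammer and clip above 25 N).
It fails at once if the hammer is let fall (contact force between the fingers and hammer below 0.1 N and linear speed of hammer above 0.2 m/s).
It fails at once if a tool hanging on the rack is knocked (moved by more than 10 mm or tilted by more than 0.12 rad) (distance of any of pein_hammer_top, cold_chisel_top, wire_brush_top, file_top from where it was at the start of the episode above 0.01 m or angle between any of pein_hammer_top, cold_chisel_top, wire_brush_top, file_top's own z axis and vertical above 0.12 rad).
It fails at once if something on the bench is shifted by more than 20 mm (distance of any of tin, tape, flap_disc, wire_spool, magnet_square, coupon from where it was at the start of the episode above 0.02 m).
It also fails if it takes over 67 s, if anything falls off the work surface, if the arm or the gripper's body presses on something with over 40 N, if the wrist force passes 120 N, or if a joint passes its speed limit or range.

## Robot

A 6-joint arm with a two-finger parallel gripper is mounted at the origin on the work surface. World frame = base frame: x ahead of the robot, y to its left, z up, the work surface at z = 0. Lengths are in m, angles in rad, forces in N, time in s.
With the tool pointing down it reaches from about 0.25 to 0.775 m from the base axis. Payload 4 kg.
Tool frame: the origin (TCP) lies on the centre line of the jaws, within the pads' length; the fingertips stand 17 mm ahead of it and the grasp point (between the pads) lies 2 mm behind it; z points along the fingers, y is the line along which they close (so a half turn about z gives the same grasp; the last joint's range is limited). The gripper opens to 85 mm and grips with 20 to 120 N. Pads are 22 mm wide; open, the fingers measure 114 mm over their backs; the gripper's body (76 mm by 85 mm) begins 54 mm behind the grasp point. The pads swing forward as they close: fully open they stand 13 mm farther back than shut.
Start: joints at [-1.268, 0.087, 1.371, -0, 1.684, -0.103], TCP at [0.217, -0.505, 0.248] pointing down, gripper open.
Joint ranges: [-3.1, 3.1], [-0.76, 2.03], [0.27, 2.55], [-1.08, 4.22], [0.17, 2.65], [-2.57, 2.57]. Speed limits (rad/s): [2.79, 2.79, 3.14, 3.14, 3.14, 3.14].

## Interface

Orientations are given as a rotation vector (axis times angle).
In Python, from station import arm, kin, readout, cams gives the robot as it stands. Calls block until the motion is done:
- arm.goto(position, orientation): joint-space move of the TCP to a pose.
- arm.line_to(position, ori=None, speed=0.15, guard=None): straight line of the TCP; ori=None keeps the orientation; speed is the mean speed in m/s. With guard (N) it stops when the force on the tool has changed by that much, and returns True; else False.
- arm.move_joints(angles): joint-space move.
- arm.gripper_to(opening): opening from 0.0 (shut) to 1.0 (fully open); the grip force is fixed at half the most; returns when the fingers have stopped.
- arm.sleep(seconds).
- kin.ik(position, orientation): joint angles nearest the present ones, or None.
- readout.observe(): the state.
- cams.capture(name): name is "scene" or "top" or "wrist"; returns a dict with "color" (480x640x3 uint8, red, green, blue), "fx", "fy", "cx", "cy" (pixels), "k1" (the pictures are not rectified: a ray, as slopes to the right and down, at radius r is drawn at 1 + k1 r^2 times it, then the intrinsics apply), "T" (4x4, takes a point from camera to world coordinates); the wrist camera has in their place "T_tool_cam" (4x4, takes a point from camera to tool coordinates, whose origin is the TCP and whose axes are the flange's). Camera axes: x right, y down, z forward; pixel columns grow to the right and rows downward; lengths in m; the calibration is good to about 2 mm. A picture is of the moment at which its call begins: read the wrist's pose just before it. There is no depth.
A pose or a line that the arm cannot do raises arm.PlanningError and nothing moves.
- arm.sign_off(): hands the job in; it is judged then, once.
Trained networks look in the newest picture that a camera, given by its name, has taken for a name from the list of things; names that differ only in an ending like _2 or _b are one class to them, and where a whole thing is asked for, a point or a joint stands for the part that bears it (a point fixed in the world has none). Each returns a list of dicts, best first, with "conf" (0 to 1); they miss things now and then, are a little off and sometimes report something else, mostly with a low value. They report only what shows in the picture. A call takes as long as a camera call. They do not tell look-alikes from the thing itself.
- cams.spot_in(camera, query): "point" ([x, y, z] in m, in world coordinates, good to about 4 mm: the middle of the surface that is visible of it).
- cams.trace(camera, query): "region" (480x640 bool, what is visible of it).
- cams.tip_of(camera, query): "point" ([x, y, z] in m, in world coordinates, good to about 4 mm: a listed point, or the origin of a listed thing).
The state is a dict: "time": time; "q": joint angles; "joint_velocities": joint speeds; "effort": joint torques, N m; "ee_pos": TCP position; "ee_rot": TCP orientation; "force": force on the tool from outside, world axes, zero at the start; "torque": the same for the moment, N m; "opening": opening from 0.0 (shut) to 1.0 (fully open); "finger_force": force on a finger pad.
Only numpy, scipy, OpenCV 4.12 (cv2) and the standard library are available. Lean on these libraries where they do the work, as an engineer would, in place of code of your own. Each camera call takes 0.05 s, during which the arm holds its last target. There are 200 camera calls.

## Working session

There is one attempt and no reset: what is moved stays moved. The work goes in short steps, each a Python script; the robot and the scene stay as the last script left them, time stands still between calls to the robot, and variables do not carry over. Pictures are saved under pics/ and viewed, at most 10 in all, crops included, and the job is handed in when it is done.

```bash
mkdir -p pics; ls
cat > /tmp/a.py <<'E'
import cv2,numpy as np
from station import arm,kin,readout,cams
for c in ["scene","top"]:
    im=cams.capture(c); cv2.imwrite(f"pics/{c}0.png",im["color"][:,:,::-1])
    print(c,im["fx"],np.round(im["T"],3).tolist())
    for n in ["hammer_head","hammer_neck","stand","rack","bracket","clip_nominal","pein_hammer_top","cold_chisel_top","wire_brush_top","file_top","tin","tape","flap_disc","wire_spool","magnet_square","coupon"]:
        print(n,[(np.round(d["point"],3).tolist(),round(d["conf"],2)) for d in cams.tip_of(c,n)[:3]])
print({k:np.round(v,3).tolist() for k,v in readout.observe().items()})
E
python3 /tmp/a.py
```

```text
pics
scene 572.3079924725606 [[0.643, 0.571, -0.509, 1.091], [0.765, -0.489, 0.419, -0.515], [-0.01, -0.659, -0.752, 1.088], [0.0, 0.0, 0.0, 1.0]]
hammer_head [([0.482, -0.259, 0.194], 0.7)]
hammer_neck []
stand [([0.418, -0.43, -0.002], 0.91), ([0.288, -0.284, -0.002], 0.81), ([0.477, -0.263, -0.002], 0.56)]
rack [([0.643, 0.065, 0.0], 0.71)]
bracket [([0.652, -0.042, 0.176], 0.44), ([0.555, 0.274, 0.227], 0.42), ([0.319, 0.411, -0.001], 0.35)]
clip_nominal [([0.522, 0.132, 0.002], 0.75)]
pein_hammer_top [([0.582, 0.058, 0.225], 0.84)]
cold_chisel_top [([0.571, 0.172, 0.22], 0.98)]
wire_brush_top [([0.555, 0.275, 0.225], 0.83)]
file_top [([0.61, -0.162, 0.223], 0.75)]
tin [([0.606, -0.402, 0.002], 0.8)]
tape [([0.363, -0.097, -0.0], 0.64)]
flap_disc [([0.345, 0.184, 0.006], 0.64), ([0.365, -0.099, -0.002], 0.23)]
wire_spool [([0.317, 0.413, -0.003], 0.82)]
magnet_square [([0.521, 0.132, 0.005], 0.79)]
coupon []
top 524.0906265519725 [[0.019, -0.991, 0.135, 0.327], [-1.0, -0.018, 0.007, 0.001], [-0.005, -0.135, -0.991, 1.327], [0.0, 0.0, 0.0, 1.0]]
hammer_head [([0.482, -0.259, 0.195
[... 448 characters left out ...]
61, 0.226], 0.8)]
tin [([0.602, -0.405, -0.0], 0.87)]
tape [([0.564, 0.168, 0.223], 0.74), ([0.359, -0.1, 0.002], 0.63), ([0.614, -0.16, 0.226], 0.54)]
flap_disc [([0.345, 0.188, 0.002], 0.95)]
wire_spool [([0.318, 0.416, -0.001], 0.7)]
magnet_square [([0.519, 0.131, -0.003], 0.84)]
coupon [([0.438, 0.024, 0.002], 0.75), ([0.521, 0.128, -0.0], 0.65)]
{'time': 1.7, 'q': [-1.268, 0.087, 1.371, -0.0, 1.684, -0.103], 'joint_velocities': [0.0, 0.001, 0.0, 0.002, 0.0, -0.001], 'effort': [0.0, -35.171, -31.345, -0.0, 0.0, 0.0], 'ee_pos': [0.217, -0.505, 0.248], 'ee_rot': [3.077, 0.633, -0.0], 'force': [-0.412, -0.348, 0.226], 'torque': [0.032, -0.044, -0.022], 'finger_force': 0.0, 'opening': 0.997}
```

View pics/scene0.png

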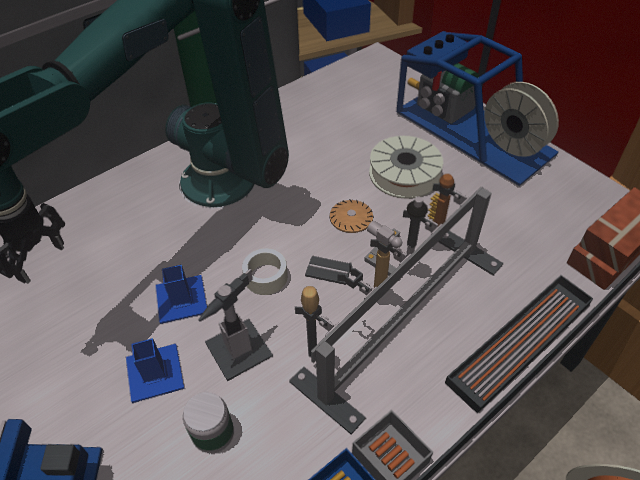

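View pics/top0.png

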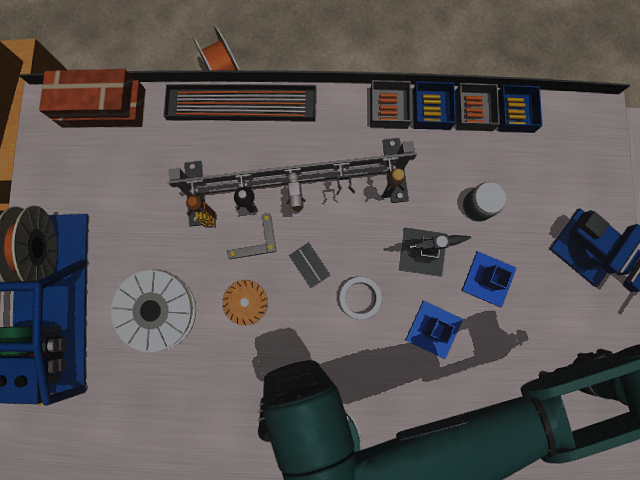

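The scene picture shows the chipping hammer in the grey stand at (230,310), two blue decoy stands, and the free clip on the rail between the file (310,300) and the pein hammer (382,240). The top view shows the hammer at (440,241), its head running from (390,247) to (468,237), nearly parallel to the rail. The empty clip is near (340,190). Next I take close looks with the wrist camera.

```bash
cat > h.py <<'E'
import cv2,numpy as np
from scipy.spatial.transform import Rotation as R
from station import arm,kin,readout,cams
def ori(yaw):  # tool down, tool y along world angle yaw
    y=np.array([np.cos(yaw),np.sin(yaw),0]); z=np.array([0,0,-1.]); x=np.cross(y,z)
    return R.from_matrix(np.c_[x,y,z]).as_rotvec()
def wrist(name):
    s=readout.observe(); im=cams.capture("wrist")
    T=np.eye(4); T[:3,:3]=R.from_rotvec(s["ee_rot"]).as_matrix(); T[:3,3]=s["ee_pos"]
    im["T"]=T@im["T_tool_cam"]; cv2.imwrite(f"pics/{name}.png",im["color"][:,:,::-1]); np.savez(f"pics/{name}.npz",**im); return im
def st():
    s=readout.observe(); print("t",round(s["time"],1),"p",np.round(s["ee_pos"],4),"F",np.round(s["force"],1),"op",round(s["opening"],3),"ff",round(s["finger_force"],1)); return s
def tips(c,names):
    for n in names: print(n,[(np.round(d["point"],4).tolist(),round(d["conf"],2)) for d in cams.tip_of(c,n)[:3]])
def project(im,P):
    p=(np.c_[np.atleast_2d(P),np.ones(len(np.atleast_2d(P)))]@np.linalg.inv(im["T"]).T)[:,:3]
    u=p[:,:2]/p[:,2:]; u=u*(1+im["k1"]*(u**2).sum(1,keepdims=True)); return u*[im["fx"],im["fy"]]+[im["cx"],im["cy"]]
def ray(im,px):  # world origin and direction
    d=(np.atleast_2d(px)-[im["cx"],im["cy"]])/[im["fx"],im["fy"]]; u=d.copy()
    for _ in range(10): u=d/(1+im["k1"]*(u**2).sum(1,keepdims=True))
    return im["T"][:3,3], np.c_[u,np.ones(len(u))]@im["T"][:3,:3].T
def atz(im,px,z):
    o,d=ray(im,px); return (o+d*((z-o[2])/d[:,2:]))[:,:2]
E
python3 - <<'E'
from h import *
arm.goto([0.46,-0.255,0.44],ori(0.13)); st()
im=wrist("w_ham"); print(np.round(im["T_tool_cam"],3).tolist(), im["fx"],im["k1"])
tips("wrist",["hammer_head","hammer_neck","stand"])
arm.goto([0.50,-0.06,0.42],ori(0.13)); st()
im=wrist("w_clip"); tips("wrist",["bracket","clip_nominal","file_top","pein_hammer_top","rack","jaw_left","jaw_right"])
for n in ["jaw_left","jaw_right","clip_nominal"]: print(n,[(np.round(d["point"],4).tolist(),round(d["conf"],2)) for d in cams.spot_in("wrist",n)[:3]])
a=cv2.imread("pics/w_ham.png");b=cv2.imread("pics/w_clip.png"); cv2.imwrite("pics/both.png",cv2.resize(np.vstack([a,b])[:, :],(480,600*1)) if 0 else np.vstack([a,b]))
E
```

```text
t 3.2 p [ 0.4596 -0.2558  0.4389] F [-1.5 -0.9  0.2] op 0.996 ff 0.0
[[0.001, -0.948, -0.317, 0.082], [1.0, 0.001, 0.001, -0.001], [-0.0, -0.317, 0.948, -0.125], [0.0, 0.0, 0.0, 1.0]] 375.335078175854 0.0014393143394042485
hammer_head [([0.4834, -0.2636, 0.1944], 0.59)]
hammer_neck []
stand [([0.4821, -0.2613, -0.0032], 0.65), ([0.4112, -0.4308, 0.0008], 0.61)]
t 4.2 p [ 0.5    -0.0608  0.4201] F [ 0.2  0.1 -0.1] op 1.0 ff 0.0
bracket [([0.6159, -0.1563, 0.2224], 0.71), ([0.6515, -0.0393, 0.1794], 0.62)]
clip_nominal []
file_top [([0.6164, -0.158, 0.22], 0.56)]
pein_hammer_top [([0.5824, 0.0634, 0.2242], 0.7)]
rack [([0.6398, 0.0648, -0.0012], 0.66)]Traceback (most recent call last):
  File "<stdin>", line 6, in <module>
  File "h.py", line 14, in tips
    for n in names: print(n,[(np.round(d["point"],4).tolist(),round(d["conf"],2)) for d in cams.tip_of(c,n)[:3]])
                                                                                           ~~~~~~~~~~~^^^^^
ValueError: it knows: bracket, clip_nominal, cold_chisel_top, coupon, file_top, flap_disc, hammer_head, hammer_neck, magnet_square, pein_hammer_top, rack, stand, tape, tin, wire_brush_top, wire_spool
```

View pics/w_ham.png

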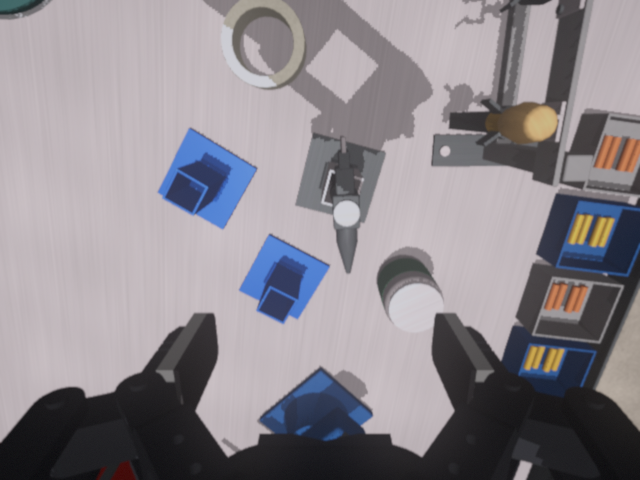

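View pics/w_clip.png

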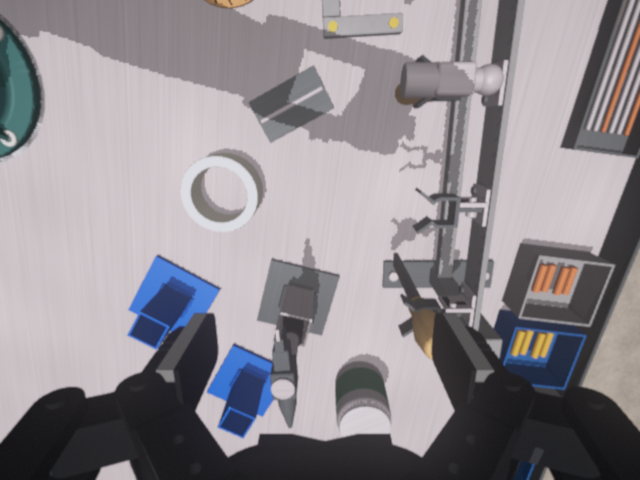

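The hammer picture shows the blade end at (342,139), the point tip at (348,271) and the eye block's top at (346,212). In the clip picture the open jaws sit at (415–485, 190–230) with the mouth facing left. I zoom in on the clip and compute the positions.

Run:
```python
from h import *
a=cv2.imread("pics/w_clip.png"); cv2.imwrite("pics/crop.png",cv2.resize(a[165:255,390:510],None,fx=6,fy=6,interpolation=cv2.INTER_CUBIC))
im=dict(np.load("pics/w_ham.npz"))
b,p=atz(im,[[342,139],[348,271]],0.194); print(b,p,"yaw",np.arctan2(*(b-p)[::-1])-np.pi/2,np.linalg.norm(b-p), (b+p)/2)
print("eye top", atz(im,[[346,212]],0.212))
im=dict(np.load("pics/w_clip.npz")); print(atz(im,[[418,192],[415,228],[417,210]],0.215))
# rail edge: expected points
print(project(im,[[0.653,-0.042,0.2],[0.598,-0.05,0.215]]))
```

```text
[ 0.46747182 -0.19369343] [ 0.4933126  -0.32759604] yaw 0.19063839271165972 0.1363732143376936 [ 0.48039221 -0.26064474]
eye top [[ 0.48010757 -0.25953463]]
[[ 0.57959641 -0.03334125]
 [ 0.58381002 -0.06640547]
 [ 0.58211751 -0.04955576]]
[[488.87148601 207.90220332]
 [434.14476794 212.68866432]]
```

View pics/crop.png

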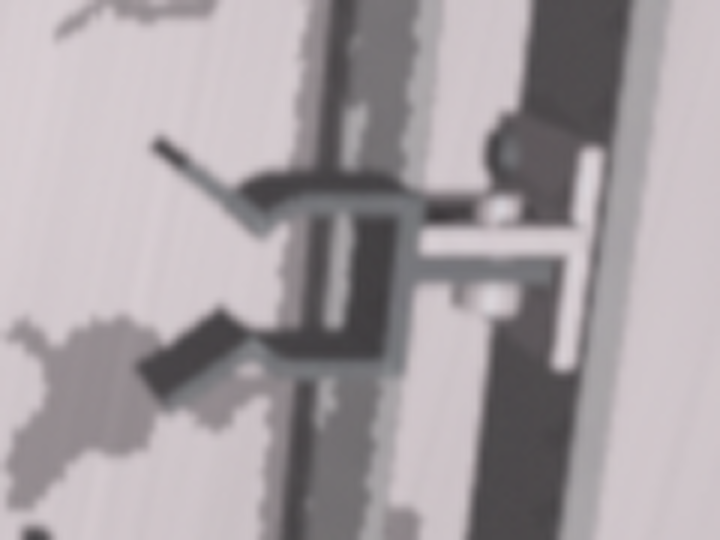

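The crop shows the clip from above: lip tips at about (416,188) and (417.5,232.5), throat at (434,204) and (432.5,223), and the back at about (455,212). The clip is centred on the bracket. Next I compute the clip axis and refine the rack yaw.

Run:
```python
from h import *
im=dict(np.load("pics/w_clip.npz"))
for z in (0.207,0.215,0.223):
    l=atz(im,[[416.2,188.3],[417.5,232.5],[434.2,204.2],[432.5,223.3],[458,199],[456,225]],z)
    m=np.array([l[:2].mean(0),l[2:4].mean(0),l[4:].mean(0)]); y=np.linalg.norm(l[0]-l[1]),np.linalg.norm(l[2]-l[3])
    v=m[2]-m[0]; print(z,m.round(4).tolist(),"gaps",np.round(y,4),"yaw",np.arctan2(v[1],v[0]).round(3))
    yaw=0.13; ex=np.array([np.cos(yaw),np.sin(yaw)]); ey=np.array([-ex[1],ex[0]])
    br=np.array([0.6525,-0.041]); print("  rel bracket x,y:",[(round((p-br)@ex,4),round((p-br)@ey,4)) for p in m])
f=np.array([0.6145,-0.160]);p=np.array([0.583,0.061]);w=np.array([0.5555,0.2745]);c=np.array([0.568,0.168])
for a,b in((f,w),(f,c),(f,p),(p,w)): v=b-a; print(np.arctan2(-v[0],v[1]).round(3),np.linalg.norm(v).round(4))
```

```text
0.207 [[0.5844, -0.052], [0.6002, -0.0529], [0.6215, -0.0485]] gaps [0.0422 0.0182] yaw 0.096
  rel bracket x,y: [(np.float64(-0.0689), np.float64(-0.0021)), (np.float64(-0.0534), np.float64(-0.005)), (np.float64(-0.0317), np.float64(-0.0034))]
0.215 [[0.5822, -0.0503], [0.5975, -0.0511], [0.6183, -0.0468]] gaps [0.0412 0.0178] yaw 0.096
  rel bracket x,y: [(np.float64(-0.071), np.float64(-0.0001)), (np.float64(-0.0558), np.float64(-0.0029)), (np.float64(-0.0346), np.float64(-0.0014))]
0.223 [[0.5799, -0.0486], [0.5949, -0.0494], [0.6152, -0.0452]] gaps [0.0402 0.0174] yaw 0.096
  rel bracket x,y: [(np.float64(-0.073), np.float64(0.0019)), (np.float64(-0.0582), np.float64(-0.0009)), (np.float64(-0.0375), np.float64(0.0007))]
0.135 0.4385
0.141 0.3313
0.142 0.2232
0.128 0.2153
```

Run:
```python
from h import *
g=np.array([0.4805,-0.2605]); o=ori(0.19)
arm.goto([*g,0.32],o); st()
print(arm.line_to([*g,0.196],speed=0.08,guard=8)); st()
arm.gripper_to(0.0); st()
print(arm.line_to([*g,0.25],speed=0.05)); st()
arm.line_to([*g,0.345],speed=0.08); arm.sleep(0.3); st()
for c in("scene","top"):
    cams.capture(c); tips(c,["hammer_head","hammer_neck"])
```

```text
t 5.4 p [ 0.4809 -0.26    0.321 ] F [1.2 0.4 0.3] op 1.003 ff 0.0
False
t 7.1 p [ 0.4808 -0.2607  0.1967] F [-0.3 -0.1 -0.2] op 0.997 ff 0.0
t 7.7 p [ 0.4807 -0.2606  0.1962] F [-0.   0.8  0.6] op 0.296 ff 60.2
False
t 8.9 p [ 0.4803 -0.2604  0.2494] F [-0.2  0.  -5.2] op 0.299 ff 59.4
t 10.5 p [ 0.4804 -0.2604  0.3447] F [ 0.8 -0.7 -4.5] op 0.299 ff 59.4
hammer_head [([0.4787, -0.2613, 0.3496], 0.71), ([0.582, 0.0583, 0.224], 0.36), ([0.552, 0.2788, 0.2242], 0.19)]
hammer_neck [([0.4784, -0.2599, 0.3041], 0.56)]
hammer_head [([0.3578, -0.1006, -0.0016], 0.45)]
hammer_neck []
```

```bash
cat >> h.py <<'E'
YAW=0.133; EX=np.array([np.cos(YAW),np.sin(YAW)]); EY=np.array([-EX[1],EX[0]]); HOME=np.array([0.605,-0.0482])
E
python3 - <<'E'
from h import *
s=HOME-0.075*EX
arm.goto([*s,0.345],ori(YAW)); st()
arm.line_to([*s,0.25],speed=0.08); arm.sleep(0.4); st()
im=wrist("w_stand"); tips("wrist",["hammer_head","hammer_neck","bracket"])
print(project(im,[[*HOME,0.215],[*s,0.25]]))
a=cv2.imread("pics/scene0.png")
c=cams.capture("scene"); tips("scene",["hammer_head","hammer_neck"])
x=c["color"][:,:,::-1][170:380,230:510]; cv2.imwrite("pics/st2.png",np.vstack([cv2.resize(im["color"][:,:,::-1][100:440,220:560],None,fx=.9,fy=.9,interpolation=3),cv2.resize(x,(306,230))]))
E
```

```text
t 11.7 p [ 0.5307 -0.0586  0.345 ] F [-0.6 -0.3 -5.6] op 0.303 ff 59.4
t 13.4 p [ 0.5307 -0.0582  0.2501] F [-0.3  0.2 -5.6] op 0.295 ff 59.4
hammer_head [([0.5318, -0.06, 0.25], 0.9), ([0.4436, 0.027, 0.0007], 0.66)]
hammer_neck []
bracket [([0.6504, -0.0378, 0.179], 0.78)]
[[484.27061999 297.60744078]
 [326.00525707 339.48362898]]
hammer_head [([0.5312, -0.0593, 0.2491], 0.73)]
hammer_neck [([0.5319, -0.0558, 0.2104], 0.67), ([0.4773, -0.2629, 0.002], 0.26)]
```

View pics/st2.png

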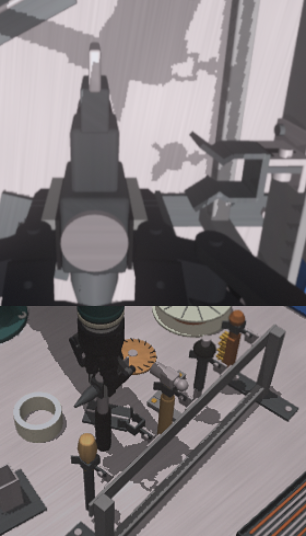

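Run:
```python
from h import *
a=cv2.imread("pics/w_stand.png"); cv2.imwrite("pics/crop2.png",cv2.resize(a[225:355,400:560],None,fx=4.5,fy=4.5,interpolation=cv2.INTER_CUBIC))
```

```text
(no output)
```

View pics/crop2.png

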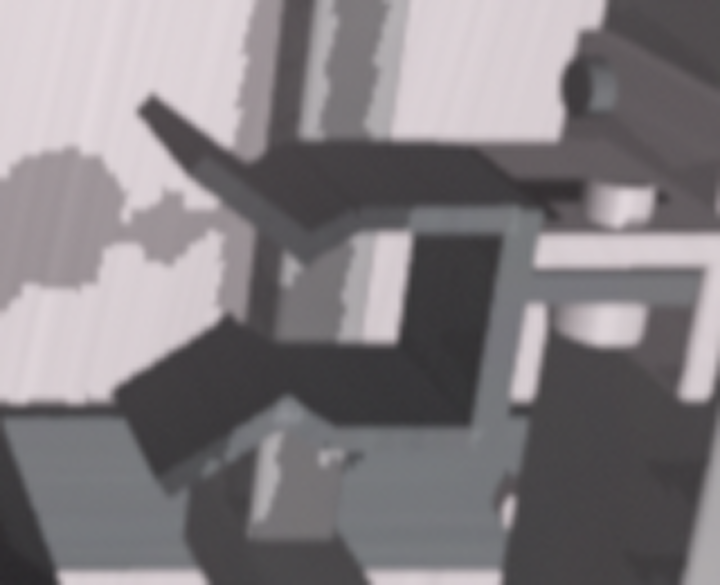

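The zoomed crop shows the clip's top edges: lip tips at (443.3,261.7) and (437.8,333.9), throat at (469.3,281.7) and (464.4,313.4), back corners at (512,277) and (505,320). I triangulate these against the first clip picture.

Run:
```python
from h import *
A=dict(np.load("pics/w_clip.npz"));B=dict(np.load("pics/w_stand.npz"))
pa=[[420.8,192.2],[417.5,232.5],[434.2,204.2],[432.5,223.3],[455,199.5],[453.7,225]]
pb=[[443.3,261.7],[437.8,333.9],[469.3,281.7],[464.4,313.4],[512,277],[504.9,320]]
oa,da=ray(A,pa);ob,db=ray(B,pb)
for i in range(6):
    M=np.c_[da[i],-db[i]]; t=np.linalg.lstsq(M,ob-oa,rcond=None)[0]; P=(oa+t[0]*da[i]+ob+t[1]*db[i])/2; print(P.round(4),np.linalg.norm(oa+t[0]*da[i]-ob-t[1]*db[i]).round(4))
for z in(.207,.211,.215,.219,.223):
    l=atz(B,pb,z); r=(l-HOME)@np.c_[EX,EY]*1000; print(z,"gaps",[np.linalg.norm(l[i]-l[i+1]).round(4) for i in(0,2,4)],"mid rel HOME",((r[::2]+r[1::2])/2).round(1).tolist())
```

```text
[ 0.5826 -0.0336  0.2128] 0.0003
[ 0.587  -0.07    0.2159] 0.0006
[ 0.598  -0.0431  0.2102] 0.0004
[ 0.6016 -0.0618  0.2069] 0.0004
[ 0.6125 -0.0349  0.2187] 0.0004
[ 0.6189 -0.0593  0.2136] 0.0001
0.207 gaps [np.float64(0.0399), np.float64(0.0175), np.float64(0.0238)] mid rel HOME [[-17.9, -4.9], [-4.9, -4.2], [15.9, -4.8]]
0.211 gaps [np.float64(0.0389), np.float64(0.0171), np.float64(0.0232)] mid rel HOME [[-19.3, -2.8], [-6.6, -2.1], [13.7, -2.8]]
0.215 gaps [np.float64(0.038), np.float64(0.0167), np.float64(0.0226)] mid rel HOME [[-20.6, -0.8], [-8.2, -0.1], [11.5, -0.7]]
0.219 gaps [np.float64(0.037), np.float64(0.0162), np.float64(0.0221)] mid rel HOME [[-22.0, 1.3], [-9.9, 2.0], [9.3, 1.4]]
0.223 gaps [np.float64(0.0361), np.float64(0.0158), np.float64(0.0215)] mid rel HOME [[-23.4, 3.4], [-11.6, 4.0], [7.1, 3.4]]
```

Both the hammer and the clip sit about 1.3 mm to the −y side of the planned line, so they are aligned. I insert in guarded 1 mm steps.

Run:
```python
from h import *
f=lambda: np.mean([readout.observe()["force"] for _ in range(3)],0)
arm.line_to([*(HOME-0.028*EX),0.25],speed=0.04,guard=6); arm.sleep(0.3); F0=f(); st()
peak=0;log=[]
for d in np.arange(-27,12,1.0):
    hit=arm.line_to([*(HOME+d/1000*EX),0.25],speed=0.012,guard=17)
    dF=f()-F0; p=-dF[:2]@EX; act=(np.array(readout.observe()["ee_pos"])[:2]-HOME)@EX*1000
    log.append((d,round(act,1),round(p,1),round(float(dF[:2]@EY),1),round(dF[2],1))); 
    peak=max(peak,p)
    if hit: log.append("HIT");break
    if peak>5 and d>-6 and p>6 : break
for l in log: print(*l) if l!="HIT" else print(l)
st()
```

```text
t 15.4 p [ 0.5772 -0.0519  0.2501] F [ 0.7 -0.6 -4.4] op 0.298 ff 59.4
-27.0 -27.0 1.4 0.3 0.1
-26.0 -25.9 1.6 1.8 0.1
-25.0 -24.9 0.7 0.3 -0.1
-24.0 -24.0 0.7 0.8 0.3
-23.0 -23.0 0.4 0.3 0.0
-22.0 -21.9 1.0 1.0 -1.2
-21.0 -21.0 0.8 1.3 -0.9
-20.0 -20.0 1.2 0.6 -0.8
-19.0 -19.0 1.1 0.8 -0.4
-18.0 -18.0 0.8 -0.1 -0.9
-17.0 -17.3 1.7 -2.1 -0.1
-16.0 -16.8 4.9 -2.1 0.5
-15.0 -16.4 7.0 -1.2 0.5
-14.0 -16.0 8.8 -1.7 0.6
-13.0 -15.2 9.0 -3.6 0.5
-12.0 -14.4 8.7 -3.6 -0.2
-11.0 -13.8 9.5 -1.7 0.1
-10.0 -13.2 11.7 -2.4 1.1
-9.0 -12.4 12.0 -1.7 -0.5
-8.0 -11.5 11.5 -3.4 0.2
-7.0 -10.1 9.7 -2.9 -0.4
-6.0 -8.0 7.7 -3.3 -2.1
-5.0 -5.5 3.4 -2.4 -2.3
-4.0 -3.0 -0.6 -4.1 -2.7
-3.0 -2.1 -1.3 -3.9 -1.8
-2.0 -1.3 -1.3 -4.6 -1.5
-1.0 -0.5 -1.6 -4.4 -0.4
0.0 -0.1 -0.1 -3.9 0.4
1.0 0.3 0.7 -3.7 1.7
2.0 0.9 3.3 -4.8 0.3
3.0 1.6 3.5 -4.2 0.5
4.0 1.8 5.7 -5.0 1.9
5.0 2.0 7.4 -4.0 2.5
t 23.6 p [ 0.607  -0.0484  0.2499] F [-6.1 -5.6 -1.9] op 0.298 ff 60.5
```

The jaws sprang at about 12 N and the neck is now at the back with 7.4 N. I relax the lateral bias, hold the press, then ease off and lower.

Run:
```python
from h import *
f=lambda: np.mean([readout.observe()["force"] for _ in range(3)],0)
F0=np.array([0.0,-0.3,-4.8])
def rep(t):
    s=readout.observe(); dF=f()-F0; r=np.array(s["ee_pos"])[:2]-HOME
    print(t,"t",round(s["time"],1),"d",(r@EX*1000).round(1),"l",(r@EY*1000).round(1),"z",round(s["ee_pos"][2]*1000,1),"Fp",(-dF[:2]@EX).round(1),"Fl",(dF[:2]@EY).round(1),"Fz",dF[2].round(1)); return dF
rep("now")
arm.line_to([*(HOME+0.006*EX-0.0015*EY),0.25],speed=0.01,guard=10); arm.sleep(0.4); dF=rep("press"); arm.sleep(0.2)
B=HOME+0.003*EX-0.0017*EY
arm.line_to([*B,0.25],speed=0.01); arm.sleep(0.2); z0=rep("eased")[2]
for z in np.arange(248,220,-1.0):
    hit=arm.line_to([*B,z/1000],speed=0.015,guard=10); dF=rep(z)
    if hit or dF[2]-z0>5: break
```

```text
now t 23.6 d 2.0 l -0.5 z 249.9 Fp 6.8 Fl -4.4 Fz 2.9
press t 24.4 d 2.1 l -0.8 z 249.8 Fp 10.0 Fl -3.0 Fz 3.8
eased t 25.2 d 1.8 l -1.0 z 249.8 Fp 4.9 Fl -1.5 Fz 1.1
248.0 t 25.5 d 1.7 l -1.2 z 248.3 Fp 5.4 Fl -2.1 Fz 3.6
247.0 t 25.8 d 1.7 l -1.2 z 247.6 Fp 6.2 Fl -1.7 Fz 3.2
246.0 t 26.0 d 1.7 l -1.3 z 246.6 Fp 6.4 Fl -3.3 Fz 2.6
245.0 t 26.3 d 1.7 l -1.3 z 245.6 Fp 6.5 Fl -1.9 Fz 3.3
244.0 t 26.5 d 1.7 l -1.3 z 244.6 Fp 5.6 Fl -1.9 Fz 3.7
243.0 t 26.8 d 1.7 l -1.3 z 243.6 Fp 6.3 Fl -2.0 Fz 3.3
242.0 t 27.0 d 1.7 l -1.3 z 242.7 Fp 6.9 Fl -2.3 Fz 4.3
241.0 t 27.3 d 1.7 l -1.2 z 241.6 Fp 6.8 Fl -1.5 Fz 4.3
240.0 t 27.5 d 1.7 l -1.3 z 240.7 Fp 6.2 Fl -2.4 Fz 3.5
239.0 t 27.8 d 1.7 l -1.3 z 239.6 Fp 6.5 Fl -2.2 Fz 3.8
238.0 t 28.0 d 1.7 l -1.2 z 238.7 Fp 6.7 Fl -2.0 Fz 3.6
237.0 t 28.3 d 1.7 l -1.3 z 237.7 Fp 6.4 Fl -2.3 Fz 3.9
236.0 t 28.5 d 1.7 l -1.3 z 236.7 Fp 6.3 Fl -1.5 Fz 4.0
235.0 t 28.8 d 1.7 l -1.3 z 235.7 Fp 7.2 Fl -2.3 Fz 4.5
234.0 t 29.0 d 1.7 l -1.3 z 234.7 Fp 6.2 Fl -2.6 Fz 4.1
233.0 t 29.3 d 1.7 l -1.3 z 233.7 Fp 6.9 Fl -1.2 Fz 4.9
232.0 t 29.5 d 1.7 l -1.3 z 232.9 Fp 7.6 Fl -2.0 Fz 5.7
231.0 t 29.8 d 1.7 l -1.3 z 232.9 Fp 7.6 Fl -2.5 Fz 7.8
```

Run:
```python
from h import *
arm.line_to([*(HOME+0.0018*EX-0.0014*EY),0.232],speed=0.01); arm.sleep(0.2); st()
arm.gripper_to(0.62); arm.sleep(0.2); s=st()
p=HOME+0.0018*EX-0.0014*EY
print(arm.line_to([*p,0.25],speed=0.03,guard=5)); st()
arm.line_to([*p,0.36],speed=0.08,guard=8); st()
arm.goto([*(p-0.12*EX),0.42],ori(YAW)); arm.sleep(0.3); st()
for c in("scene","top","wrist"):
    im=wrist("w_end") if c=="wrist" else cams.capture(c)
    if c=="scene": cv2.imwrite("pics/s_end.png",cv2.resize(im["color"][160:380,230:510,::-1],None,fx=2,fy=2))
    tips(c,["hammer_head","hammer_neck","file_top","pein_hammer_top"])
```

```text
t 30.3 p [ 0.6067 -0.0492  0.2329] F [-4.  -3.5  0.2] op 0.297 ff 60.6
t 30.9 p [ 0.6071 -0.0492  0.232 ] F [-0.1  0.4  0. ] op 0.619 ff 0.0
False
t 31.6 p [ 0.6069 -0.0493  0.2499] F [-0.1  0.8 -0.7] op 0.619 ff 0.0
t 33.1 p [ 0.6068 -0.0493  0.3591] F [ 0.3  0.3 -0. ] op 0.618 ff 0.0
t 34.0 p [ 0.4888 -0.0652  0.4184] F [ 0.1  0.4 -1. ] op 0.622 ff 0.0
hammer_head [([0.6052, -0.0419, 0.2313], 0.97)]
hammer_neck [([0.6073, -0.0472, 0.1955], 0.81)]
file_top [([0.6108, -0.1635, 0.2269], 0.55)]
pein_hammer_top [([0.5814, 0.0558, 0.2217], 0.62)]
hammer_head []
hammer_neck []
file_top []
pein_hammer_top [([0.5834, 0.0636, 0.2247], 0.77)]
hammer_head [([0.609, -0.0499, 0.227], 0.65), ([0.6066, -0.0464, 0.1911], 0.42)]
hammer_neck [([0.6078, -0.0482, 0.1911], 0.82), ([0.603, -0.4046, 0.0021], 0.44)]
file_top [([0.6158, -0.1562, 0.2231], 0.66)]
pein_hammer_top [([0.5843, 0.0601, 0.2217], 0.6)]
```

View pics/s_end.png

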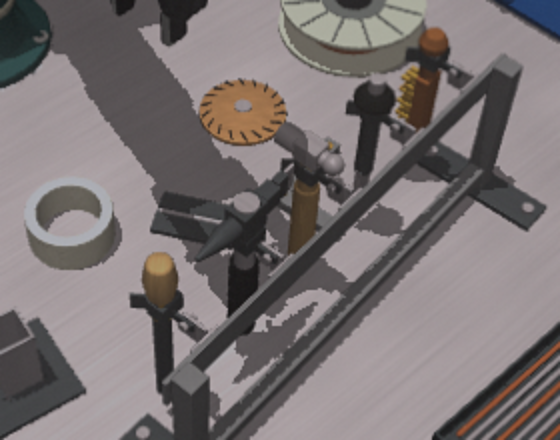

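View pics/w_end.png

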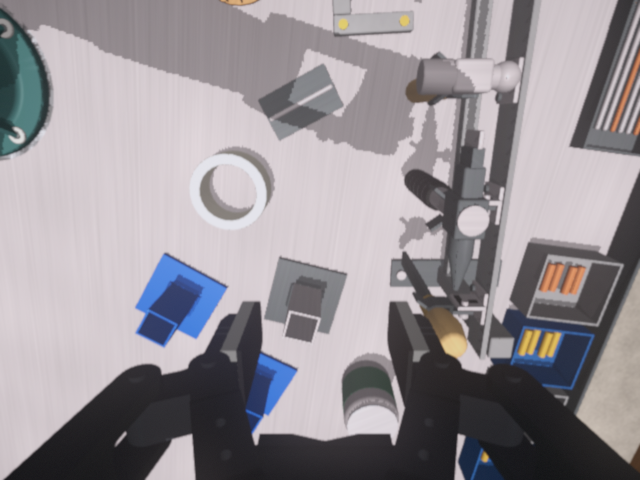

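The pictures show the hammer upright in the free clip (wrist view (470,215), scene crop (245,225)), head along the rail. The neighbouring tools and the bench items have not moved, and the gripper is clear.

```bash
python3 -c "
from station import arm
print(arm.sign_off())"
```

```text
the job is handed in; nothing more can be done
None
```

The chipping hammer hangs released and upright in the free clip, neck home and head along the rail; nothing beside it or on the bench visibly moved, and the job is handed in at about 34 s of the 67 s allowed, with no verdict shown.

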